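# Slide back the stuck organiser tray and put the long guard comb away

### The arm

A 6-joint arm with a two-finger parallel gripper is mounted at the origin on the work surface. World frame = base frame: x ahead of the robot, y to its left, z up, the work surface at z = 0. Lengths are in m, angles in rad, forces in N, time in s.
With the tool pointing down it reaches from about 0.225 to 0.875 m from the base axis. Payload 3.4 kg.
Tool frame: the origin (TCP) lies at the very end of the fingers, on their centre line; the grasp point (between the pads) lies 19 mm behind it (tcp_to_grasp is the distance from the TCP to the grasp point, in m); z points along the fingers, y is the line along which they close (so a half turn about z gives the same grasp; the last joint's range is limited). The gripper opens to 85 mm and grips with 20 to 120 N. Pads are 22 mm wide; open, the fingers measure 114 mm over their backs; the gripper's body (76 mm by 85 mm) begins 54 mm behind the grasp point. The pads swing forward as they close: fully open they stand 13 mm farther back than shut.
Start: joints at [1.122, 0.276, 1.505, -0, 1.361, -0.121], TCP at [0.185, 0.544, 0.206] pointing down, gripper open.
Joint ranges: [-2.89, 2.89], [-0.75, 2.08], [0.22, 2.7], [-1.18, 4.32], [0.11, 2.71], [-2.7, 2.7]. Speed limits (rad/s): [2.57, 2.57, 3.14, 3.14, 3.14, 3.14].

### API

Orientations are given as a rotation vector (axis times angle).
In Python, from bench import state, snapshot, get_calibration, sign_off, tcp_to_grasp gives the robot as it stands.
- The arm moves only by the shell command python3 -m crank 'ROWS' [OPENING]. ROWS is a JSON list of rows, 1 to 20 of them, each of 6 numbers: dx, dy, dz in m, then a rotation vector rx, ry, rz in rad; each row is the pose to reach, as a shift and turn from the pose commanded when the command began, along the tool's axes at that moment; what a row does not reach only later rows make up. A row lasts 1/12 s, in which the tool goes at most 0.0417 m and 0.125 rad, less where a joint would pass 70% of its speed; a pose out of reach is approached as far as the arm can. OPENING is the opening from 0.0 (shut) to 1.0 (fully open), set as the command begins (- or left out keeps the last). The fingers move at their own pace and stop on an object; the grip force is fixed at half the most. Time passes only in rows, so rows that do not move let the fingers close. It prints the time, the measured TCP pose, the force, the opening and the grip force at its end.
- state(): the state, without advancing time (a new reading comes with each control period).
- snapshot(name): name is "side" or "top" or "wrist"; returns (picture, depth): 420x560x3 uint8, red, green, blue; 420x560 float32, m along the optical axis (not along the pixel's ray), 0 where there is no reading.
- get_calibration(name): a dict with "vfov" (degrees; the focal length in pixels is half the picture's height over the tangent of half this angle, whatever the lens; pixels are square), "cx", "cy" (the principal point, pixels), "R" (3x3) and "t" (3): a world point X has camera coordinates R X + t. Camera axes: x right, y down, z forward; pixel columns grow to the right and rows downward; lengths in m; the calibration is good to about 2 mm. A picture is of the moment at which its call begins: read the wrist's pose just before it. get_calibration takes no time and is no camera call; for the wrist camera it gives the pose at the moment of the call.
- sign_off(): hands the job in; it is judged then, once.
The state is a dict: "time": time; "joint_pos": joint angles; "dq": joint speeds; "tau": joint torques, N m; "tcp_pos": TCP position; "eef_rot": TCP orientation; "force": force on the tool from outside, world axes, zero at the start; "torque": the same for the moment, N m; "width": opening from 0.0 (shut) to 1.0 (fully open); "gripper_force": force on a finger pad.
Only numpy, scipy, OpenCV 4.12 (cv2) and the standard library are available. Lean on these libraries where they do the work, as an engineer would, in place of code of your own. Each camera call takes 0.05 s, during which the arm holds its last target. There are 200 camera calls.

### The job

Push the organiser's stuck white tray (the one with the black thumb tab), clipper and all, back along its runners until it breaks free, and bring it fully home against its hidden end stop without ramming it. Then gently set the longest guard comb, flat on its base, down in the front well that this uncovers. Do not swing the organiser round on its turntable, spill the clipper or disturb the other combs and the jar.

Things in the scene. Friction and masses are not known exactly. Their poses are not given: they have to be found in the camera images.
- turntable: black foot of the turntable, 200 mm disc fixed to the bench; origin on the turning axis, centre of its underside, on the bench. Its x axis is, at the start, the organiser's x axis, the way the tray slides back. The organiser on the white 280 mm disc above is a clear acrylic box 240 mm long (x), 220 mm wide (y), centred on the axis, 4 mm walls, wall tops 76 mm above the bench.
- organiser (a joint): angle by which the white disc with the organiser has turned on its foot, rad, 0 at the start, positive anticlockwise from above. Friction of about 0.3 N m holds it, so a push whose line passes well beside the turning axis swings it round; it must stay within 0.15 rad.
- well (a point): on the floor of the front well, centre line, 28 mm above the bench, 79 mm in front of the turning axis. x the way the tray slides back, y left, z up. Front wall's inner face at x = -37 mm, its top 48 mm above the floor; divider, 36 mm tall, at x = +77 mm; 184 mm clear between the runner channels (y). With the tray home all up to at least x = +36 mm is uncovered.
- tray (a joint): travel of the white tray (100 x 180 mm, 15 mm rim) back from its parked place over the front well, m, 0 at the start, along the organiser's +x. A stiff spring catch holds it: after up to 4 mm of play the push needed rises within 2 mm to a peak of 9 to 17 N, then the tray breaks free and from 10 mm of travel runs at 2 to 5 N. It stays where it is left, springing back under 1 mm.
- channel (a point): middle of the top of the organiser's right aluminium runner channel (240 x 16 x 20 mm), 80 mm above the bench. Under its cover, unseen, sits the tray's end stop, set anywhere from 68 to 106 mm of travel: it can only be felt. Its rubber buffer gives about 6 N per mm; a push of 6 to 10 N on the tray brings it home, over 13 N on the buffer is ramming. Axes as at the well point.
- tab (a point): middle of the top edge of the black thumb tab on the tray's front edge, on the centre line, 106 mm above the bench: 44 mm wide (y), 10 mm thick (x), 18 mm above the tray's rim, 33 mm above the tray's floor. Front face 5 mm in front (-x), free to be pushed; the tray behind it is clear for 30 mm, then the clipper. Axes as at the well point.
- clipper: silver battery clipper, 165 x 44 x 36 mm, about 0.3 kg, lying loose across the tray behind the tab, its top 109 mm above the bench; origin under its middle, x along its length to the blade, z up.
- comb_long: the longest of four grey plastic guard combs: 44 mm long (x), 30 mm wide (y), 34 mm tall, teeth up, about 40 g; origin at the centre of its flat underside, z up. Gripped across its 30 mm width. It stands in any of the four places of the row on a fixed cork mat 250 x 85 x 3 mm; combs about 58 mm apart, the row along their x.
- comb_a: grey guard comb, 44 x 30 x 12 mm, origin under its centre, to be left alone
- comb_b: grey guard comb, 44 x 30 x 15 mm, origin under its centre, to be left alone
- comb_c: grey guard comb, 44 x 30 x 18 mm, origin under its centre, to be left alone
- jar: round glass jar with a steel twist cap, 68 mm across, 90 mm tall, origin under its centre, to be left alone
Things that resemble listed ones, but are neither listed nor needed, are in the scene too. Leave any yellow look-alike of the comb_long alone. What is shaped like the clipper but brown is not meant.

How it is judged:
By the outcome, as a careful person would: the job done as asked, in the order asked, and still so for the second after the job is handed in, with the robot touching nothing.
It also fails if it takes over 72 s, if anything falls off the work surface, if the arm or the gripper's body presses on something with over 40 N, if the wrist force passes 120 N, or if a joint passes its speed limit or range.

## Working session

There is one attempt and no reset: what is moved stays moved. The work goes in short steps, Python scripts to look and compute and a shell command to move; the robot and the scene stay as the last step left them, time stands still between calls to the robot, and variables do not carry over. Pictures are saved under pics/ and viewed, at most 12 in all, crops included, and the job is handed in when it is done.

```bash
mkdir -p pics; ls; python3 - <<'E'
from bench import *
import cv2,numpy as np
s=state();print(s)
print(tcp_to_grasp)
for n in("top","side","wrist"):
    p,d=snapshot(n);c=get_calibration(n);cv2.imwrite(f"pics/{n}0.png",p[:,:,::-1]);np.savez(f"{n}0.npz",p=p,d=d,**c)
    print(n,c)
E
```

```text
pics
{'time': 0.0, 'joint_pos': array([ 1.12198969e+00,  2.76589693e-01,  1.50615115e+00, -1.19900453e-05,
        1.36068565e+00, -1.20953211e-01]), 'dq': array([ 1.24731234e-03, -9.42268913e-05,  1.21049835e-03, -5.45581082e-05,
        7.77133688e-04,  7.60223831e-04]), 'tau': array([ 1.01984958e-04, -4.16782987e+01, -2.45805162e+01, -3.69709016e-05,
        1.10534244e-02,  4.07283380e-05]), 'tcp_pos': array([0.18488744, 0.54385278, 0.20543559]), 'eef_rot': array([-5.12601228e-01, -3.09897877e+00,  2.76922171e-03]), 'force': array([-0.41483882, -0.83806043,  1.01852671]), 'torque': array([ 0.04739776, -0.02792234,  0.02465837]), 'gripper_force': 0.0, 'width': 0.9974684414370274}
0.0187
top {'vfov': 43.70609539748936, 'cx': 286.28349818248523, 'cy': 217.2894603535254, 'R': array([[-0.01783626, -0.99969774,  0.01692006],
       [-0.98503464,  0.01466806, -0.17173122],
       [ 0.17143113, -0.01972989, -0.98499853]]), 't': array([0.05198204, 0.539834  , 1.41341465])}
side {'vfov': 56.09376782760021, 'cx': 278.7584807371231, 'cy': 212.56532797585731, 'R': array([[ 0.99398319, -0.10944275, -0.00443801],
       [-0.06156548, -0.52472171, -0.84904465],
       [ 0.09059306,  0.84420934, -0.52830246]]), 't': array([-0.51587899,  0.13423297,  0.82972236])}
wrist {'vfov': 70.86412190122292, 'cx': 283.36108498154545, 'cy': 205.8383328435329, 'R': array([[ 0.32206899,  0.94671475, -0.00165955],
       [ 0.90975035, -0.30900782,  0.27725163],
       [ 0.2619654 , -0.09080393, -0.96079591]]), 't': array([-0.57394948, -0.03714141,  0.38005663])}
```

View pics/top0.png

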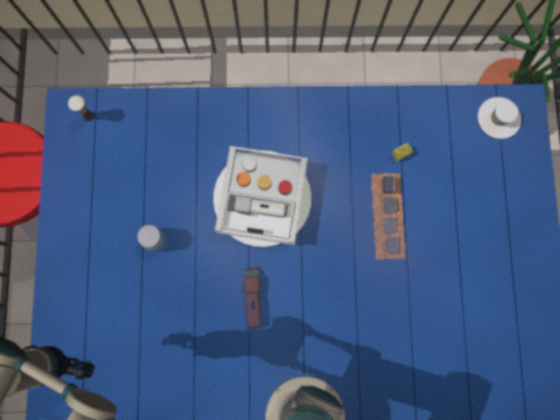

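View pics/side0.png

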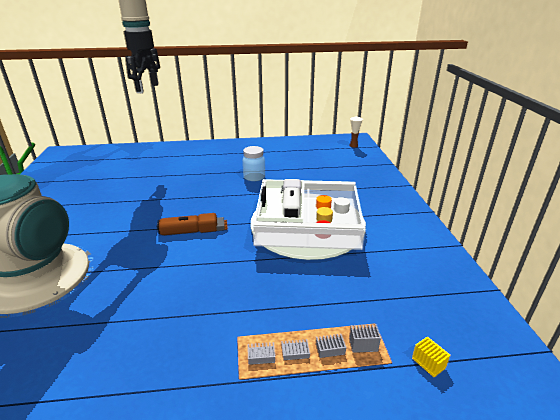

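The top view shows the organiser at about (262,196), its black tab at (256,231), the comb row at (390,185–245) and the yellow decoy at (403,152). The side view shows that the tallest comb, at (365,338), is the one farthest from the robot. The jar is at (150,237) in the top view.

```bash
cat > h.py <<'E'
import numpy as np,cv2
def K(c): 
    f=210/np.tan(np.radians(float(c["vfov"]))/2); return f,float(c["cx"]),float(c["cy"])
def cloud(z):
    f,cx,cy=K(z); d=z["d"]; v,u=np.mgrid[:420,:560]
    P=np.stack([(u-cx)/f*d,(v-cy)/f*d,d],-1)
    W=(P-z["t"])@z["R"]; W[d==0]=np.nan; return W
def ray(z,u,v,h):
    f,cx,cy=K(z); r=np.array([(u-cx)/f,(v-cy)/f,1])@z["R"]; o=-z["R"].T@z["t"]
    return o+r*(h-o[2])/r[2]
E
python3 - <<'E'
import numpy as np,cv2
from h import *
for n in("top","side"):
    z=np.load(n+"0.npz");W=cloud(z);hsv=cv2.cvtColor(z["p"],cv2.COLOR_RGB2HSV)
    H,S,V=[hsv[...,i].astype(int) for i in range(3)]
    blue=(H>100)&(H<125)&(S>150)
    Z=W[...,2]
    print(n,"valid",(z["d"]>0).mean(),"table z quantiles",np.nanpercentile(Z[blue],[5,50,95]))
    inorg=(abs(W[...,0]-.58)<.25)&(abs(W[...,1]-.03)<.2)
    def rep(name,m):
        if m.sum()<4: print(name,"none");return
        m=cv2.connectedComponentsWithStats(m.astype(np.uint8))
        for i in np.argsort(-m[2][1:,4])[:5]+1:
            if m[2][i,4]<6: continue
            q=m[1]==i; print(name,m[2][i],np.nanmedian(W[q],0).round(4),"min",np.nanpercentile(W[q],3,axis=0).round(4),"max",np.nanpercentile(W[q],97,axis=0).round(4))
    rep("black",(V<60)&(Z>.06)&(Z<.125)&inorg)
    rep("cork",(H<20)&(S>80)&(W[...,1]<-.15)&(W[...,0]<.9)&(Z<.02)&(Z>-.02))
    rep("combs",(S<90)&(W[...,1]<-.15)&(W[...,0]<.8)&(W[...,0]>.2)&(Z>.007)&(Z<.06))
    rep("yellow",(H>20)&(H<35)&(S>120)&(W[...,1]<-.15))
    org=inorg&(Z>.065)&(Z<.083)
    q=W[org][:,:2].astype(np.float32); print("org rect",cv2.minAreaRect(q))
    q=W[inorg&(Z>.094)&(Z<.12)]; print("clip",len(q),cv2.minAreaRect(q[:,:2].astype(np.float32)),np.percentile(q[:,2],[50,90]))
    rep("jar",(Z>.08)&(W[...,1]>.15)&(W[...,1]<.45)&(W[...,0]>.2)&(W[...,0]<.8)&(Z<.11))
E
```

```text
top valid 0.9958375850340137 table z quantiles [-5.24077030e-03  8.85942923e-05  5.47823532e-03]
black none
cork [373 175  29  56 529] [ 0.6101 -0.239   0.003 ] min [ 0.5173 -0.2878 -0.0028] max [ 0.6676 -0.2132  0.0088]
cork [383 215   6   2   6] [ 0.5501 -0.2435  0.0056] min [ 0.5469 -0.2502  0.0023] max [ 0.5506 -0.2354  0.0107]
cork [400 232   2   3   6] [ 0.4974 -0.2848  0.0018] min [ 4.941e-01 -2.866e-01 -3.000e-04] max [ 0.5007 -0.2816  0.0081]
combs [382 197  15  39 329] [ 0.5525 -0.2534  0.0147] min [ 0.4991 -0.2683  0.0073] max [ 0.599  -0.2388  0.0255]
combs [381 174  16  20 223] [ 0.6347 -0.2507  0.0306] min [ 0.6143 -0.2668  0.0077] max [ 0.6582 -0.2363  0.0423]
combs [386 235  13  20 173] [ 0.4639 -0.2562  0.0143] min [ 0.4415 -0.2707  0.0078] max [ 0.4847 -0.2412  0.0232]
combs [491 130  13   9  36] [ 0.7868 -0.5837  0.0086] min [ 0.776  -0.6004  0.0071] max [ 0.7981 -0.5689  0.0151]
combs [397 149  16  13  23] [ 0.7237 -0.3118  0.0196] min [ 0.7096 -0.3238  0.0072] max [ 0.7355 -0.2846  0.0349]
yellow [394 146  17  13 128] [ 0.7301 -0.2937  0.031 ] min [ 0.7157 -0.314
[... 1764 characters left out ...]
388 -0.24    0.0157]
yellow [412 337  38  40 920] [ 0.7279 -0.3031  0.0259] min [ 0.7109 -0.3226  0.0018] max [ 0.7513 -0.2795  0.0343]
org rect ((0.6004533171653748, 0.10873550176620483), (0.22371914982795715, 0.24021436274051666), 80.42780303955078)
clip 628 ((0.5350297689437866, 0.11343854665756226), (0.14018096029758453, 0.09200157970190048), 79.92029571533203) [0.10537613 0.10715431]
jar [264 179  40  12 181] [0.5555 0.1727 0.093 ] min [0.5065 0.1509 0.081 ] max [0.6003 0.2152 0.1075]
jar [243 146  20  11 180] [0.486  0.4028 0.089 ] min [0.4602 0.3834 0.0812] max [0.5118 0.4384 0.0908]
jar [328 181   4   3   7] [0.6726 0.1949 0.0806] min [0.6697 0.1905 0.08  ] max [0.6771 0.2028 0.0812]
```

```bash
python3 - <<'E'
import cv2
a=cv2.imread("pics/top0.png")[130:260,200:420];cv2.imwrite("pics/c1.png",cv2.resize(a,None,fx=3.5,fy=3.5,interpolation=cv2.INTER_CUBIC))
E
```

```text
(no output)
```

View pics/c1.png

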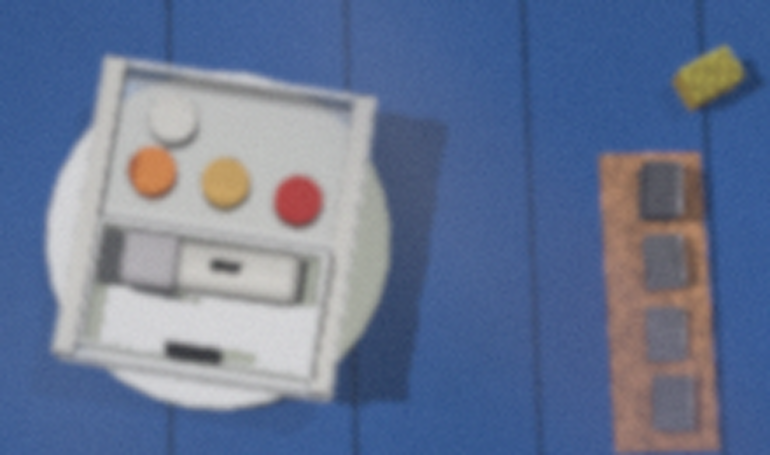

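The crop shows the black tab at original pixel (255,231) and the clipper lying across the tray. The tallest comb is the top one, at (389,184). Both views put the organiser axis at about (0.602, 0.110), with its x axis at about -9.8°. Next I'll move to a point in front of the tab with the gripper shut.

```bash
cat >> h.py <<'E'
from scipy.spatial.transform import Rotation as Ro
C=np.array([.602,.1095]); A=np.radians(-9.8); X=np.array([np.cos(A),np.sin(A)]); Y=np.array([-X[1],X[0]])
def org(s,l,z): return np.r_[C+s*X+l*Y,z]
def go(target,ydeg):
    from bench import state
    s=state(); R=Ro.from_rotvec(s["eef_rot"]).as_matrix()
    y=np.array([np.cos(np.radians(ydeg)),np.sin(np.radians(ydeg)),0]); z=np.array([0,0,-1.])
    T=np.stack([np.cross(y,z),y,z],1); 
    print("d",(R.T@(target-s["tcp_pos"])).round(4),"rv",Ro.from_matrix(R.T@T).as_rotvec().round(4))
def guard(lim):
    import sys
    from bench import state
    s=state(); f=s["force"]; t=s["tcp_pos"][:2]-C
    px=-f[:2]@X; print("t %.2f s %.4f l %.4f z %.4f push %.2f lat %.2f fz %.2f"%(s["time"],t@X,t@Y,s["tcp_pos"][2],px,-f[:2]@Y,f[2]))
    sys.exit(int(px>lim))
E
python3 - <<'E'
from h import *
go(org(-.16,0,.2),80.2)
t=np.load("top0.npz"); print(((ray(t,255.1,230.6,.106)[:2]-C)@X,(ray(t,255.1,230.6,.106)[:2]-C)@Y))
E
```

```text
d [-0.3767 -0.302   0.006 ] rv [-0.0014 -0.0003 -0.1568]
(np.float64(-0.10801625516563004), np.float64(-4.728048251084529e-05))
```

```bash
python3 -m crank '[[-0.03,-0.024,0,0,0,-0.05],[-0.06,-0.048,0,0,0,-0.1],[-0.09,-0.072,0,0,0,-0.157],[-0.12,-0.096,0,0,0,-0.157],[-0.15,-0.12,0,0,0,-0.157],[-0.18,-0.144,0,0,0,-0.157],[-0.21,-0.168,0,0,0,-0.157],[-0.24,-0.192,0,0,0,-0.157],[-0.27,-0.216,0,0,0,-0.157],[-0.30,-0.24,0,0,0,-0.157],[-0.33,-0.264,0,0,0,-0.157],[-0.36,-0.288,0,0,0,-0.157],[-0.377,-0.302,0.006,0,0,-0.157],[-0.377,-0.302,0.006,0,0,-0.157],[-0.377,-0.302,0.006,0,0,-0.157]]' 0.0
python3 - <<'E'
from bench import *
from h import *
p,d=snapshot("wrist");c=get_calibration("wrist");cv2.imwrite("pics/w1.png",p[:,:,::-1]);np.savez("w1.npz",p=p,d=d,**c)
go(org(-.145,0,.092),80.2)
E
```

```text
time: 1.4
tcp_pos: [0.4448, 0.1362, 0.1997]
eef_rot: [-0.273, -3.128, -0.0]
force: [-0.1, -0.2, -0.2]
width: -0.005
gripper_force: 0.0
d [-0.0152 -0.0004  0.1079] rv [ 0.0004 -0.0016 -0.0011]
```

View pics/w1.png

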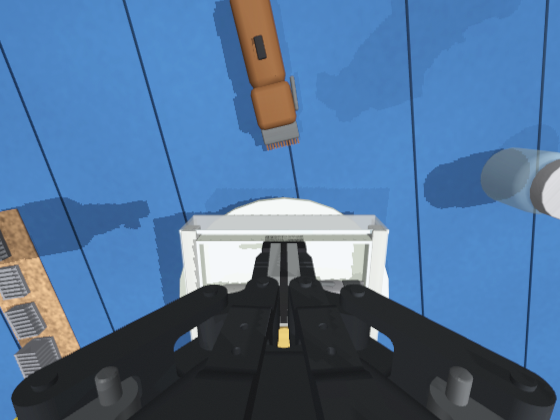

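The wrist view looks down from behind the fingers, and they line up with the centre line: the front wall spans columns 182–388 and the fingers are at 284. I'll lower and then approach the tab.

```bash
python3 -m crank '[[0,0,0.03,0,0,0],[0,0,0.06,0,0,0],[0,0,0.09,0,0,0],[0,0,0.108,0,0,0],[-0.006,0,0.108,0,0,0],[-0.012,0,0.108,0,0,0],[-0.015,0,0.108,0,0,0],[-0.015,0,0.108,0,0,0],[-0.015,0,0.108,0,0,0]]' 0.0 && python3 -c 'from h import *;guard(3)' && 
python3 -m crank '[[-0.002,0,0,0,0,0],[-0.004,0,0,0,0,0],[-0.006,0,0,0,0,0],[-0.008,0,0,0,0,0],[-0.008,0,0,0,0,0]]' >/dev/null && python3 -c 'from h import *;guard(2.5)' && 
python3 -m crank '[[-0.001,0,0,0,0,0],[-0.002,0,0,0,0,0],[-0.003,0,0,0,0,0],[-0.003,0,0,0,0,0]]' >/dev/null && python3 -c 'from h import *;guard(2.5)' && 
python3 -m crank '[[-0.001,0,0,0,0,0],[-0.002,0,0,0,0,0],[-0.003,0,0,0,0,0],[-0.003,0,0,0,0,0]]' >/dev/null && python3 -c 'from h import *;guard(2.5)' && 
python3 -m crank '[[-0.001,0,0,0,0,0],[-0.002,0,0,0,0,0],[-0.003,0,0,0,0,0],[-0.003,0,0,0,0,0]]' >/dev/null && python3 -c 'from h import *;guard(2.5)' && 
python3 -m crank '[[-0.001,0,0,0,0,0],[-0.002,0,0,0,0,0],[-0.003,0,0,0,0,0],[-0.003,0,0,0,0,0]]' >/dev/null && python3 -c 'from h import *;guard(2.5)'
```

```text
time: 2.2
tcp_pos: [0.4611, 0.1349, 0.0937]
eef_rot: [0.267, 3.127, 0.001]
force: [-0.2, 0.2, -0.2]
width: 0.001
gripper_force: 0.0
t 2.20 s -0.1432 l 0.0011 z 0.0937 push 0.24 lat -0.13 fz -0.22
t 2.62 s -0.1359 l 0.0005 z 0.0924 push 0.18 lat 0.32 fz 0.13
t 2.95 s -0.1333 l 0.0005 z 0.0923 push -0.22 lat 0.04 fz -0.51
t 3.28 s -0.1303 l 0.0005 z 0.0923 push -0.38 lat -0.44 fz 0.39
t 3.62 s -0.1273 l 0.0005 z 0.0923 push -0.39 lat 0.57 fz 0.21
t 3.95 s -0.1243 l 0.0005 z 0.0923 push -0.25 lat -0.05 fz -0.36
```

```bash

python3 -m crank '[[-0.001,0,0,0,0,0],[-0.002,0,0,0,0,0],[-0.002,0,0,0,0,0]]' >/dev/null && python3 -c 'from h import *;guard(2.5)' && 
python3 -m crank '[[-0.001,0,0,0,0,0],[-0.002,0,0,0,0,0],[-0.002,0,0,0,0,0]]' >/dev/null && python3 -c 'from h import *;guard(2.5)' && 
python3 -m crank '[[-0.001,0,0,0,0,0],[-0.002,0,0,0,0,0],[-0.002,0,0,0,0,0]]' >/dev/null && python3 -c 'from h import *;guard(2.5)' && 
python3 -m crank '[[-0.001,0,0,0,0,0],[-0.002,0,0,0,0,0],[-0.002,0,0,0,0,0]]' >/dev/null && python3 -c 'from h import *;guard(2.5)'
```

```text
t 4.20 s -0.1223 l 0.0005 z 0.0923 push -0.15 lat 0.08 fz -1.15
t 4.45 s -0.1203 l 0.0005 z 0.0923 push -0.24 lat 0.55 fz -0.01
t 4.70 s -0.1183 l 0.0005 z 0.0923 push -0.50 lat -0.12 fz 0.49
t 4.95 s -0.1163 l 0.0005 z 0.0923 push -0.17 lat -0.28 fz 0.14
```

```bash

python3 -m crank '[[-0.001,0,0,0,0,0],[-0.002,0,0,0,0,0],[-0.002,0,0,0,0,0]]' >/dev/null && python3 -c 'from h import *;guard(2)' && 
python3 -m crank '[[-0.001,0,0,0,0,0],[-0.002,0,0,0,0,0],[-0.002,0,0,0,0,0]]' >/dev/null && python3 -c 'from h import *;guard(2)' && 
python3 -m crank '[[-0.001,0,0,0,0,0],[-0.002,0,0,0,0,0],[-0.002,0,0,0,0,0]]' >/dev/null && python3 -c 'from h import *;guard(2)' ; python3 - <<'E'
from bench import *
from h import *
p,d=snapshot("side");cv2.imwrite("pics/s2.png",cv2.resize(p[160:240,220:380,::-1],None,fx=5,fy=5,interpolation=cv2.INTER_CUBIC))
E
```

```text
t 5.20 s -0.1143 l 0.0005 z 0.0923 push 0.02 lat -0.81 fz -0.24
t 5.45 s -0.1123 l 0.0005 z 0.0923 push -0.01 lat -0.39 fz -0.32
t 5.70 s -0.1103 l 0.0005 z 0.0923 push -0.50 lat 0.38 fz 0.30
```

View pics/s2.png

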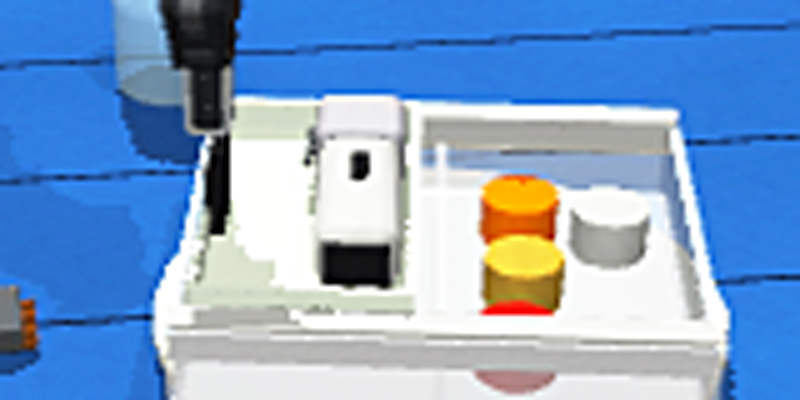

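The finger's lower end shows at crop (207,130) and the tab spans crop rows 135–235, so the finger looks as if it stands at the tab's far end, or above it. I'll check this with projections and depth.

```bash
python3 - <<'E'
from bench import *
from h import *
z=dict(get_calibration("side"));p,d=snapshot("side");z["d"]=d;f,cx,cy=K(z)
def pr(P):
    c=z["R"]@P+z["t"];return (c[:2]/c[2]*f+[cx,cy]).round(1)
print("tcp",state()["tcp_pos"],pr(state()["tcp_pos"]))
for l in(-.022,0,.022): print(l,pr(org(-.108,l,.106)),pr(org(-.108,l,.088)))
W=cloud(z)
for v in range(170,210,2):
    u=261 if v<188 else 263
    w=W[v,u];print(v,u,p[v,u],w.round(4),((w[:2]-C)@X).round(4),((w[:2]-C)@Y).round(4))
t=dict(get_calibration("top"));p,d=snapshot("top");cv2.imwrite("pics/t2.png",cv2.resize(p[140:260,200:330,::-1],None,fx=5,fy=5,interpolation=cv2.INTER_CUBIC))
E
```

```text
tcp [0.49318243 0.12879352 0.09230318] [261.8 194.8]
-0.022 [261.8 194.4] [262.  201.2]
0 [262.7 189.9] [262.9 196.5]
0.022 [263.6 185.5] [263.8 192. ]
170 261 [46 48 52] [0.4914 0.1002 0.171 ] -0.1074 -0.028
172 261 [26 28 32] [nan nan nan] nan nan
174 261 [27 28 30] [0.4921 0.1159 0.1535] -0.1094 -0.0124
176 261 [28 30 33] [0.4922 0.12   0.1464] -0.11 -0.0084
178 261 [29 31 35] [0.4918 0.1163 0.1432] -0.1097 -0.0121
180 261 [26 28 32] [0.4917 0.1162 0.1381] -0.1099 -0.0121
182 261 [26 30 32] [0.4917 0.1197 0.1312] -0.1104 -0.0088
184 261 [14 14 17] [0.4913 0.1146 0.1287] -0.11 -0.0139
186 261 [156 158 155] [0.4915 0.1221 0.1196] -0.111 -0.0064
188 263 [16 13 16] [0.497  0.1381 0.1054] -0.1083 0.0103
190 263 [28 25 28] [0.4962 0.1274 0.1059] -0.1073 -0.0004
192 263 [15 14 16] [0.4956 0.1185 0.1054] -0.1064 -0.0092
194 263 [20 20 22] [0.4947 0.1073 0.1063] -0.1053 -0.0204
196 263 [20 19 21] [0.4945 0.1049 0.1024] -0.1052 -0.0228
198 263 [19 19 20] [0.4945 0.1081 0.0953] -0.1057 -0.0197
200 263 [17 16 19] [0.4943 0.1062 0.091 ] -0.1056 -0.0216
202 263 [10  8 12] [0.4943 0.109  0.084 ] -0.1061 -0.0188
204 263 [7 4 8] [0.494  0.1069 0.0798] -0.106 -0.021
206 263 [0 0 0] [0.4939 0.107  0.0743] -0.1061 -0.0209
208 263 [230 238 217] [0.4933 0.1002 0.073 ] -0.1055 -0.0276
```

```bash
python3 - <<'E'
from h import *
z=dict(np.load("w1.npz"));f,cx,cy=K(z)
for dz in(0,.01,.02,.03):
    c=z["R"]@np.array([.4448,.1362,.1997+dz])+z["t"];print(dz,(c[:2]/c[2]*f+[cx,cy]).round(1),c[2])
W=cloud(z);print(W[236:300:6,278].round(4))
# start side view, hand lowest points
z=dict(np.load("side0.npz"));W=cloud(z);m=(W[...,2]>.12)&(np.abs(W[...,0]-.185)<.09)&(np.abs(W[...,1]-.544)<.09)
print(np.percentile(W[m][:,2],[0,.5,1,2,5]))
f,cx,cy=K(z);c=z["R"]@np.array([.185,.544,.2055])+z["t"];print((c[:2]/c[2]*f+[cx,cy]).round(1))
E
```

```text
0 [282.8 239.2] 0.181925591595541
0.01 [282.7 245.8] 0.17231360783575098
0.02 [282.7 253.2] 0.162701624075961
0.03 [282.7 261.5] 0.153089640316171
[[0.4902 0.1229 0.0772]
 [0.49   0.1233 0.0939]
 [0.4339 0.1358 0.2367]
 [0.4336 0.136  0.2441]
 [0.434  0.136  0.2494]
 [0.4342 0.1361 0.2547]
 [0.4339 0.1362 0.2605]
 [0.4346 0.1362 0.264 ]
 [0.4332 0.1365 0.2709]
 [0.4349 0.1363 0.2722]
 [0.4383 0.1356 0.2708]]
[0.24328727 0.24672096 0.24815705 0.25338016 0.26636443]
[149.5 101.6]
```

View pics/t2.png

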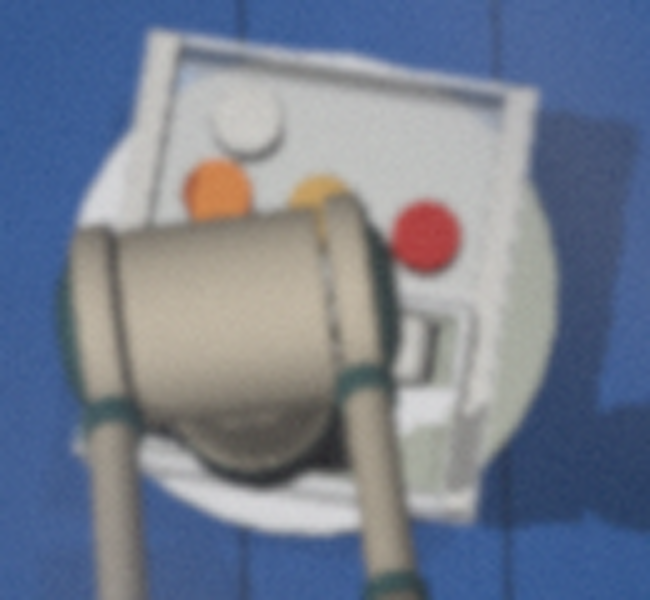

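The shut fingertips really end about 25 mm above the reported TCP: the start view has them about 38 mm above it when open, and 13 mm of that is the swing back. So I've passed over the tab without touching it. I'll back off and measure the true fingertip height.

```bash
python3 -m crank '[[0.015,0,0,0,0,0],[0.03,0,0,0,0,0],[0.045,0,0,0,0,0],[0.045,0,0,0,0,0],[0.045,0,0,0,0,0]]' | head -2; python3 - <<'E'
from bench import *
from h import *
T=state()["tcp_pos"];print(T,state()["width"])
for n in("side","wrist"):
    z=dict(get_calibration(n));p,d=snapshot(n);z["d"]=d;W=cloud(z)
    S=(W[...,:2]-C)@X;L=(W[...,:2]-C)@Y;t=T[:2]-C
    m=(abs(S-t@X)<.03)&(abs(L-t@Y)<.03)&(W[...,2]>.05)&(W[...,2]<.2)
    q=W[m];o=np.argsort(q[:,2])[:25]
    print(n,len(q),np.c_[q[o,2],S[m][o],L[m][o]].round(4)[::3])
    for h in(.12,.125,.13,.14): k=abs(q[:,2]-h)<.003;print(h,k.sum(),S[m][k].min(initial=1).round(4),S[m][k].max(initial=-1).round(4),L[m][k].min(initial=1).round(4),L[m][k].max(initial=-1).round(4))
    a=p[140:220,190:350] if n=="side" else p[180:300,200:360]
    cv2.imwrite(f"pics/{n}3.png",cv2.resize(a[:,:,::-1],None,fx=5,fy=5,interpolation=cv2.INTER_CUBIC))
E
```

```text
time: 6.27
tcp_pos: [0.4487, 0.1365, 0.0925]
[0.44874351 0.13652462 0.09246941] 0.0006296702312044723
side 233 [[ 0.1158 -0.1492 -0.0014]
 [ 0.1181 -0.1532 -0.0059]
 [ 0.1191 -0.1652 -0.0035]
 [ 0.1197 -0.158  -0.0041]
 [ 0.1202 -0.1462 -0.0044]
 [ 0.1218 -0.1487 -0.0027]
 [ 0.1228 -0.1461 -0.0044]
 [ 0.1245 -0.1462 -0.0027]
 [ 0.1255 -0.1522 -0.01  ]]
0.12 17 -0.1671 -0.1461 -0.0077 -0.0023
0.125 15 -0.1673 -0.1461 -0.0108 -0.0027
0.13 25 -0.1667 -0.1455 -0.0148 -0.0027
0.14 21 -0.1662 -0.1453 -0.0146 -0.0028
wrist 13603 [[ 0.1225 -0.1645  0.0041]
 [ 0.1229 -0.1647 -0.0045]
 [ 0.1231 -0.1647  0.0062]
 [ 0.1233 -0.1643  0.0016]
 [ 0.1234 -0.1649  0.0046]
 [ 0.1235 -0.1644 -0.0019]
 [ 0.1236 -0.165  -0.0004]
 [ 0.1237 -0.165   0.0016]
 [ 0.1239 -0.1651 -0.0009]]
0.12 4 -0.1647 -0.1645 -0.0045 0.0041
0.125 156 -0.1655 -0.1604 -0.0123 0.013
0.13 279 -0.1655 -0.1601 -0.0133 0.0137
0.14 353 -0.1658 -0.1597 -0.0134 0.0139
```

View pics/side3.png

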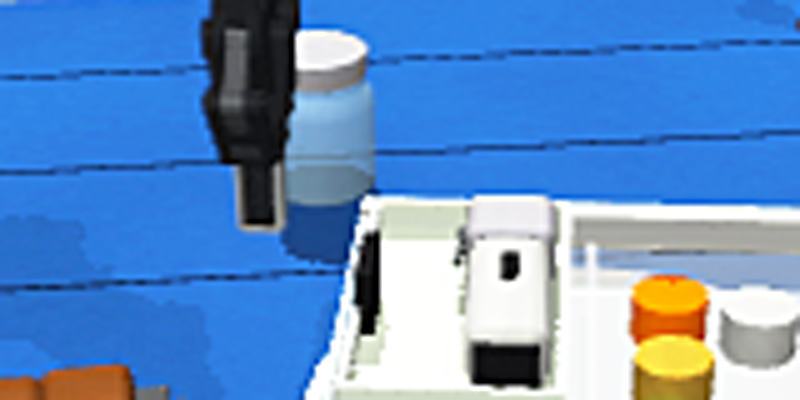

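In the side crop the fingertip ends at about (262,228), around 26 mm above the reported TCP, and the wrist depth agrees. I'll lower 25 mm so the tip is at about 93 mm, then approach again.

```bash
python3 -m crank '[[0,0,0.013,0,0,0],[0,0,0.026,0,0,0],[-0.01,0,0.026,0,0,0],[-0.02,0,0.026,0,0,0],[-0.028,0,0.026,0,0,0],[-0.028,0,0.026,0,0,0]]' 0.0 >/dev/null&& python3 -c 'from h import *;guard(2)' && 
python3 -m crank '[[-0.001,0,0,0,0,0],[-0.002,0,0,0,0,0],[-0.002,0,0,0,0,0]]' >/dev/null && python3 -c 'from h import *;guard(2)' && 
python3 -m crank '[[-0.001,0,0,0,0,0],[-0.002,0,0,0,0,0],[-0.002,0,0,0,0,0]]' >/dev/null && python3 -c 'from h import *;guard(2)' && 
python3 -m crank '[[-0.001,0,0,0,0,0],[-0.002,0,0,0,0,0],[-0.002,0,0,0,0,0]]' >/dev/null && python3 -c 'from h import *;guard(2)' && 
python3 -m crank '[[-0.001,0,0,0,0,0],[-0.002,0,0,0,0,0],[-0.002,0,0,0,0,0]]' >/dev/null && python3 -c 'from h import *;guard(2)' && 
python3 -m crank '[[-0.001,0,0,0,0,0],[-0.002,0,0,0,0,0],[-0.002,0,0,0,0,0]]' >/dev/null && python3 -c 'from h import *;guard(2)' 
```

```text
t 6.87 s -0.1234 l 0.0009 z 0.0671 push -0.25 lat -0.59 fz -1.09
t 7.12 s -0.1254 l 0.0005 z 0.0665 push -0.74 lat -0.20 fz -0.34
t 7.37 s -0.1234 l 0.0005 z 0.0665 push -0.30 lat 0.00 fz 0.82
t 7.62 s -0.1220 l 0.0005 z 0.0663 push 1.69 lat 0.49 fz 1.87
t 7.87 s -0.1206 l 0.0004 z 0.0662 push 3.84 lat -0.80 fz 3.44
```

```bash

python3 -m crank '[[-0.001,0,0,0,0,0],[-0.002,0,0,0,0,0],[-0.002,0,0,0,0,0]]' >/dev/null && python3 -c 'from h import *;guard(12)' && 
python3 -m crank '[[-0.001,0,0,0,0,0],[-0.002,0,0,0,0,0],[-0.002,0,0,0,0,0]]' >/dev/null && python3 -c 'from h import *;guard(12)' && 
python3 -m crank '[[-0.001,0,0,0,0,0],[-0.002,0,0,0,0,0],[-0.002,0,0,0,0,0]]' >/dev/null && python3 -c 'from h import *;guard(12)'
```

```text
t 8.12 s -0.1204 l 0.0004 z 0.0661 push 7.07 lat -0.54 fz 6.03
t 8.37 s -0.1200 l 0.0003 z 0.0660 push 8.94 lat -0.02 fz 8.02
t 8.62 s -0.1172 l 0.0003 z 0.0660 push 6.71 lat -0.12 fz 4.80
```

```bash

python3 -m crank '[[-0.001,0,-0.0003,0,0,0],[-0.002,0,-0.0005,0,0,0],[-0.002,0,-0.0005,0,0,0]]' >/dev/null && python3 -c 'from h import *;guard(14)' && 
python3 -m crank '[[-0.001,0,0,0,0,0],[-0.002,0,0,0,0,0],[-0.002,0,0,0,0,0]]' >/dev/null && python3 -c 'from h import *;guard(14)' && 
python3 -m crank '[[-0.001,0,0,0,0,0],[-0.002,0,0,0,0,0],[-0.002,0,0,0,0,0]]' >/dev/null && python3 -c 'from h import *;guard(14)' && 
python3 -m crank '[[-0.001,0,0,0,0,0],[-0.002,0,0,0,0,0],[-0.002,0,0,0,0,0]]' >/dev/null && python3 -c 'from h import *;guard(14)'
```

```text
t 8.87 s -0.1134 l 0.0003 z 0.0661 push 3.96 lat -0.67 fz -1.42
t 9.12 s -0.1105 l 0.0003 z 0.0661 push 2.61 lat 0.04 fz -3.09
t 9.37 s -0.1080 l 0.0003 z 0.0663 push 3.93 lat 0.82 fz -3.02
t 9.62 s -0.1057 l 0.0003 z 0.0665 push 3.95 lat 0.01 fz -3.34
```

```bash

python3 -m crank '[[-0.0015,0,0,0,0,0],[-0.003,0,0,0,0,0],[-0.0045,0,0,0,0,0],[-0.006,0,0,0,0,0],[-0.0075,0,0,0,0,0],[-0.009,0,0,0,0,0],[-0.0105,0,0,0,0,0],[-0.012,0,0,0,0,0],[-0.0135,0,0,0,0,0],[-0.015,0,0,0,0,0],[-0.015,0,0,0,0,0]]' >/dev/null && python3 -c 'from h import *;guard(6)' && 
python3 -m crank '[[-0.0015,0,0,0,0,0],[-0.003,0,0,0,0,0],[-0.0045,0,0,0,0,0],[-0.006,0,0,0,0,0],[-0.0075,0,0,0,0,0],[-0.009,0,0,0,0,0],[-0.0105,0,0,0,0,0],[-0.012,0,0,0,0,0],[-0.0135,0,0,0,0,0],[-0.015,0,0,0,0,0],[-0.015,0,0,0,0,0]]' >/dev/null && python3 -c 'from h import *;guard(6)' && 
python3 -m crank '[[-0.0015,0,0,0,0,0],[-0.003,0,0,0,0,0],[-0.0045,0,0,0,0,0],[-0.006,0,0,0,0,0],[-0.0075,0,0,0,0,0],[-0.009,0,0,0,0,0],[-0.0105,0,0,0,0,0],[-0.012,0,0,0,0,0],[-0.012,0,0,0,0,0]]' >/dev/null && python3 -c 'from h import *;guard(6)'
```

```text
t 10.53 s -0.0902 l 0.0003 z 0.0668 push 2.86 lat 0.66 fz -2.15
t 11.45 s -0.0749 l 0.0004 z 0.0670 push 3.11 lat -0.15 fz -3.61
t 12.20 s -0.0628 l 0.0004 z 0.0671 push 2.29 lat 1.26 fz -2.35
```

```bash

python3 -m crank '[[-0.001,0,0,0,0,0],[-0.002,0,0,0,0,0],[-0.003,0,0,0,0,0],[-0.003,0,0,0,0,0]]' >/dev/null && python3 -c 'from h import *;guard(5.5)' && 
python3 -m crank '[[-0.001,0,0,0,0,0],[-0.002,0,0,0,0,0],[-0.002,0,0,0,0,0]]' >/dev/null && python3 -c 'from h import *;guard(5.5)' && 
python3 -m crank '[[-0.001,0,0,0,0,0],[-0.002,0,0,0,0,0],[-0.002,0,0,0,0,0]]' >/dev/null && python3 -c 'from h import *;guard(5.5)' && 
python3 -m crank '[[-0.001,0,0,0,0,0],[-0.002,0,0,0,0,0],[-0.002,0,0,0,0,0]]' >/dev/null && python3 -c 'from h import *;guard(5.5)' && 
python3 -m crank '[[-0.001,0,0,0,0,0],[-0.002,0,0,0,0,0],[-0.002,0,0,0,0,0]]' >/dev/null && python3 -c 'from h import *;guard(5.5)' && 
python3 -m crank '[[-0.001,0,0,0,0,0],[-0.002,0,0,0,0,0],[-0.002,0,0,0,0,0]]' >/dev/null && python3 -c 'from h import *;guard(5.5)' && 
python3 -m crank '[[-0.001,0,0,0,0,0],[-0.002,0,0,0,0,0],[-0.002,0,0,0,0,0]]' >/dev/null && python3 -c 'from h import *;guard(5.5)' && 
python3 -m crank '[[-0.001,0,0,0,0,0],[-0.002,0,0,0,0,0],[-0.002,0,0,0,0,0]]' >/dev/null && python3 -c 'from h import *;guard(5.5)' && 
python3 -m crank '[[-0.001,0,0,0,0,0],[-0.002,0,0,0,0,0],[-0.002,0,0,0,0,0]]' >/dev/null && python3 -c 'from h import *;guard(5.5)' && 
python3 -m crank '[[-0.001,0,0,0,0,0],[-0.002,0,0,0,0,0],[-0.002,0,0,0,0,0]]' >/dev/null && python3 -c 'from h import *;guard(5.5)' && 
python3 -m crank '[[-0.001,0,0,0,0,0],[-0.002,0,0,0,0,0],[-0.002,0,0,0,0,0]]' >/dev/null && python3 -c 'from h import *;guard(5.5)' && 
python3 -m crank '[[-0.001,0,0,0,0,0],[-0.002,0,0,0,0,0],[-0.002,0,0,0,0,0]]' >/dev/null && python3 -c 'from h import *;guard(5.5)'
```

```text
t 12.53 s -0.0599 l 0.0004 z 0.0670 push 3.24 lat -0.14 fz -0.72
t 12.78 s -0.0579 l 0.0004 z 0.0670 push 3.64 lat 1.38 fz -0.99
t 13.03 s -0.0560 l 0.0005 z 0.0670 push 3.81 lat 2.05 fz 0.35
t 13.28 s -0.0540 l 0.0005 z 0.0670 push 2.81 lat 1.82 fz 1.62
t 13.53 s -0.0519 l 0.0005 z 0.0670 push 2.99 lat 1.82 fz 2.20
t 13.78 s -0.0509 l 0.0005 z 0.0669 push 4.87 lat 0.69 fz 3.60
t 14.03 s -0.0504 l 0.0005 z 0.0669 push 7.06 lat 0.91 fz 5.77
```

```bash
python3 -m crank '[[-0.0003,0,-0.0002,0,0,0],[-0.0006,0,-0.0003,0,0,0],[-0.0006,0,-0.0003,0,0,0],[-0.0006,0,-0.0003,0,0,0]]' >/dev/null ; python3 -c 'from h import *;guard(9)'
```

```text
t 14.37 s -0.0504 l 0.0005 z 0.0670 push 8.13 lat 1.13 fz 4.79
```

The tray is home at about 72 mm of travel with an 8 N push. I'll back off, rise and check.

```bash
python3 -m crank '[[0.002,0,0,0,0,0],[0.006,0,0,0,0,0],[0.014,0,0,0,0,0],[0.025,0,0,0,0,0],[0.025,0,-0.03,0,0,0],[0.025,0,-0.065,0,0,0],[0.025,0,-0.1,0,0,0],[0.025,0,-0.135,0,0,0],[0.025,0,-0.135,0,0,0]]' |head -2; python3 - <<'E'
from h import *
go(np.array([.60,-.2535,.2]),91.8)
E
```

```text
time: 15.12
tcp_pos: [0.5347, 0.1233, 0.2098]
d [-0.1281 -0.3603  0.0101] rv [ 0.0031  0.0158 -0.2018]
```

```bash
python3 -m crank '[[-0.0128,-0.036,0,0,0,-0.06],[-0.0256,-0.072,0,0,0,-0.12],[-0.0384,-0.108,0,0,0,-0.2],[-0.0512,-0.144,0,0,0,-0.2],[-0.064,-0.18,0,0,0,-0.2],[-0.0768,-0.216,0,0,0,-0.2],[-0.09,-0.252,0,0,0,-0.2],[-0.1024,-0.288,0,0,0,-0.2],[-0.115,-0.324,0,0,0,-0.2],[-0.128,-0.36,0.01,0,0,-0.2],[-0.128,-0.36,0.01,0,0,-0.2],[-0.128,-0.36,0.01,0,0,-0.2]]' 0.6; python3 - <<'E'
from bench import *
from h import *
T=state()["tcp_pos"];print(T,state()["width"])
for n in("side","wrist","top"):
    z=dict(get_calibration(n));p,d=snapshot(n);z["d"]=d;z["p"]=p;np.savez(n+"4.npz",**z);W=cloud(z);cv2.imwrite(f"pics/{n}4.png",p[...,::-1])
    D=np.abs(W-T);m=(D[...,0]<.03)&(D[...,1]<.07)&(W[...,2]>.12)&(W[...,2]<.3)
    if n!="top": print(n,np.percentile(W[m],[.1,.5,1,2],axis=0)[:,2])
    hsv=cv2.cvtColor(p,cv2.COLOR_RGB2HSV);k=(hsv[...,1]<110)&(abs(W[...,1]+.255)<.05)&(W[...,0]>.603)&(W[...,0]<.68)&(W[...,2]>.012)&(W[...,2]<.045)
    if k.sum()>20: print(n,k.sum(),"comb",np.percentile(W[k],[2,50,98],axis=0).round(4).tolist(),cv2.minAreaRect(W[k][:,:2].astype(np.float32)))
    # tab / organiser after push
    S=(W[...,:2]-C)@X;L=(W[...,:2]-C)@Y
    b=(hsv[...,2]<60)&(W[...,2]>.08)&(W[...,2]<.115)&(abs(L)<.03)&(S>-.06)&(S<-.01)
    if b.sum()>5: print(n,"tab s",np.median(S[b]),"l",L[b].min(),L[b].max())
    o=(abs(S)<.16)&(abs(L)<.14)&(W[...,2]>.065)&(W[...,2]<.083)
    if n!="wrist":print(cv2.minAreaRect(W[o][:,:2].astype(np.float32)))
E
```

```text
time: 16.12
tcp_pos: [0.5947, -0.2558, 0.1906]
eef_rot: [0.041, -3.141, -0.001]
force: [-0.0, 0.5, -0.1]
width: 0.599
gripper_force: 0.0
[ 0.5947494  -0.25580855  0.19060493] 0.5985384589979131
side [0.21803402 0.21872091 0.21936176 0.22076574]
side 642 comb [[0.6128, -0.2692, 0.013], [0.6332, -0.2623, 0.0309], [0.656, -0.2388, 0.0375]] ((0.6352272629737854, -0.253028005361557), (0.03255324810743332, 0.04455661401152611), 86.10913848876953)
side tab s -0.0341346296269402 l -0.02335828722949855 0.020160331622456576
((0.6002454161643982, 0.10874654352664948), (0.22330342233181, 0.2403348684310913), 80.44872283935547)
wrist [0.22223882 0.22593921 0.22843569 0.23263566]
wrist 1070 comb [[0.6137, -0.2687, 0.0163], [0.6329, -0.2544, 0.0361], [0.6573, -0.2398, 0.0392]] ((0.6361256241798401, -0.2544111907482147), (0.030004579573869705, 0.04468543455004692), 86.15044403076172)
top 111 comb [[0.6143, -0.2575, 0.013], [0.6295, -0.2436, 0.0319], [0.6589, -0.237, 0.0411]] ((0.6370258331298828, -0.24606776237487793), (0.047418128699064255, 0.027150722220540047), 9.590987205505371)
top tab s -0.03792618720053664 l -0.010219943233944827 0.009140882056401052
((0.6031540632247925, 0.11052856594324112), (0.22069169580936432, 0.24198226630687714), 80.09938049316406)
```

View pics/wrist4.png

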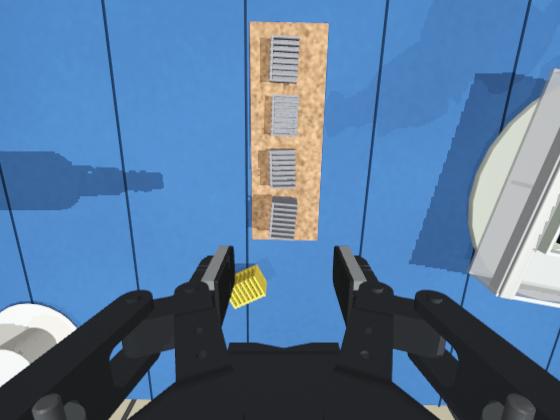

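The wrist view shows the longest comb at (283,217), nearest the gripper. The yellow decoy at (247,286) and the other three combs are undisturbed. The tray is home with the tab at s ≈ -0.036, and the organiser hasn't turned. The comb's centre is (0.636, -0.254) and its long axis is at -3.9°.

```bash
python3 - <<'E'
from h import *
go(np.array([.636,-.254,-.015]),86.1)
E
```

```text
d [-0.0409 -0.0026  0.2072] rv [0.0007 0.0003 0.098 ]
```

```bash
python3 -m crank '[[-0.02,0,0.02,0,0,0.05],[-0.041,-0.0026,0.05,0,0,0.098],[-0.041,-0.0026,0.08,0,0,0.098],[-0.041,-0.0026,0.11,0,0,0.098],[-0.041,-0.0026,0.14,0,0,0.098],[-0.041,-0.0026,0.14,0,0,0.098],[-0.041,-0.0026,0.14,0,0,0.098]]' ; python3 - <<'E'
from h import *
from bench import *
go(np.array([.636,-.254,-.015]),86.1)
T=state()["tcp_pos"];z=dict(get_calibration("side"));p,d=snapshot("side");z["d"]=d;W=cloud(z)
D=np.abs(W-T);m=(D[...,0]<.03)&(D[...,1]<.07)&(W[...,2]>.055)&(W[...,2]<.15);q=W[m]
print(np.percentile(q[:,2],[.1,.5,1,2])-T[2]);k=q[q[:,2]<T[2]+.045];print(k.min(0),k.max(0))
E
```

```text
time: 16.85
tcp_pos: [0.6353, -0.2534, 0.0513]
eef_rot: [-0.105, -3.137, -0.003]
force: [0.9, -1.0, 0.8]
width: 0.604
gripper_force: 0.0
d [-0.0009 -0.0006  0.0663] rv [ 0.0016 -0.0029  0.001 ]
[0.02706472 0.02847773 0.02919395 0.03067819]
[ 0.62150882 -0.2916879   0.07827564] [ 0.64302329 -0.21924211  0.0960203 ]
```

```bash
python3 -m crank '[[0,0,0.02,0,0,0],[0,0,0.04,0,0,0],[0,0,0.055,0,0,0],[0,0,0.066,0,0,0],[0,0,0.066,0,0,0],[0,0,0.066,0,0,0]]' && python3 -c 'from h import *;guard(5)'; python3 -m crank '[[0,0,0,0,0,0],[0,0,0,0,0,0],[0,0,0,0,0,0],[0,0,0,0,0,0],[0,0,0,0,0,0],[0,0,0,0,0,0]]' 0.0
```

```text
time: 17.4
tcp_pos: [0.6372, -0.2558, -0.0123]
eef_rot: [0.108, 3.138, -0.001]
force: [-0.1, -0.2, 1.0]
width: 0.598
gripper_force: 0.0
t 17.40 s 0.0969 l -0.3539 z -0.0123 push 0.06 lat 0.23 fz 1.02
time: 17.9
tcp_pos: [0.6378, -0.2562, -0.0117]
eef_rot: [0.108, 3.136, -0.002]
force: [0.1, 0.6, 5.8]
width: 0.34
gripper_force: 60.2
```

```bash
python3 -m crank '[[0,0,-0.01,0,0,0],[0,0,-0.04,0,0,0],[0,0,-0.08,0,0,0],[0,0,-0.12,0,0,0],[0,0,-0.16,0,0,0],[0,0,-0.18,0,0,0],[0,0,-0.18,0,0,0],[0,0,-0.18,0,0,0]]' ; python3 - <<'E'
from h import *
from bench import *
T=state()["tcp_pos"];z=dict(get_calibration("side"));p,d=snapshot("side");z["d"]=d;W=cloud(z)
D=np.abs(W-T);m=(D[...,0]<.035)&(D[...,1]<.07)&(W[...,2]>.1)&(W[...,2]<.26);q=W[m]
print(T,np.percentile(q[:,2],[0,.3,.5,1,2,5])-T[2]);k=q[q[:,2]<T[2]+.045];print(k.min(0),k.max(0))
y,x=np.where(m);print(x.min(),x.max(),y.min(),y.max())
b=p[max(0,y.max()-100):y.max()+20,(x.min()+x.max())//2-80:(x.min()+x.max())//2+80];cv2.imwrite("pics/s5.png",cv2.resize(b[...,::-1],None,fx=5,fy=5,interpolation=cv2.INTER_CUBIC))
go(org(-.084,0,.2),80.2)
E
```

```text
time: 18.57
tcp_pos: [0.6367, -0.2558, 0.1682]
eef_rot: [0.108, 3.137, -0.002]
force: [-1.0, -0.5, -0.2]
width: 0.339
gripper_force: 59.4
[ 0.63667561 -0.25577456  0.16822597] [0.01376454 0.01465445 0.01481343 0.01528878 0.01641078 0.0180819 ]
[ 0.61115036 -0.28373058  0.18199051] [ 0.65560049 -0.23177536  0.21320006]
359 404 199 269
d [ 0.1421  0.3701 -0.0338] rv [ 0.0003 -0.0007  0.1023]
```

View pics/s5.png

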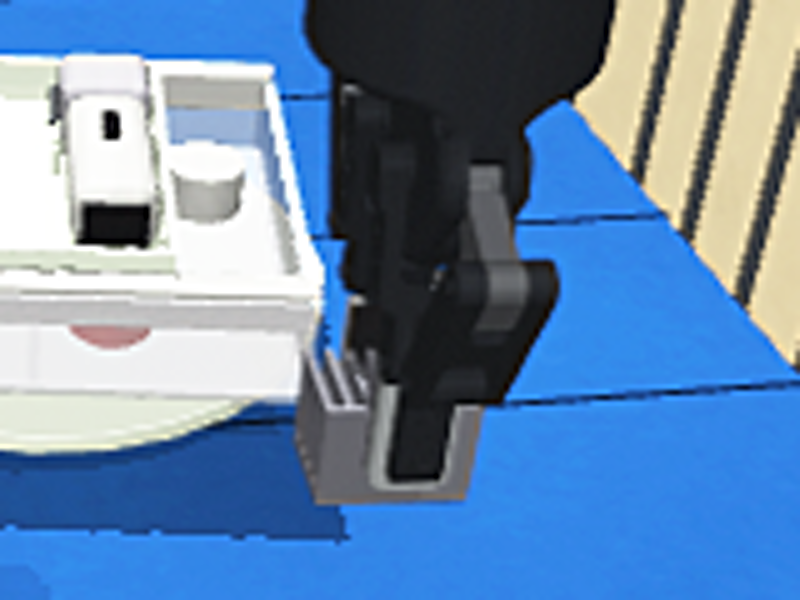

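The side crop shows the comb held upright, its base about 15 mm above the TCP datum, and the clipper undisturbed. Next I'll carry it over the well.

```bash
python3 -m crank '[[0.007,0.018,0,0,0,0.02],[0.02,0.052,0,0,0,0.06],[0.034,0.088,0,0,0,0.1],[0.048,0.125,0,0,0,0.102],[0.062,0.16,0,0,0,0.102],[0.075,0.196,0,0,0,0.102],[0.089,0.232,0,0,0,0.102],[0.103,0.268,0,0,0,0.102],[0.117,0.305,0,0,0,0.102],[0.13,0.34,0,0,0,0.102],[0.138,0.36,0,0,0,0.102],[0.143,0.37,0,0,0,0.102],[0.143,0.37,0,0,0,0.102],[0.143,0.37,0,0,0,0.102]]'; python3 - <<'E'
from h import *
from bench import *
go(org(-.085,0,.0205),80.2)
T=state()["tcp_pos"];z=dict(get_calibration("side"));p,d=snapshot("side");z["d"]=d;W=cloud(z)
S=(W[...,:2]-C)@X;L=(W[...,:2]-C)@Y
print("tcp",T[2],(T[:2]-C)@X,(T[:2]-C)@Y)
m=(abs(S+.085)<.04)&(abs(L)<.05)&(W[...,2]>.14)&(W[...,2]<T[2]+.04)
print(np.percentile(W[m][:,2],[0,.5,1,2])-T[2],S[m].min(),S[m].max(),L[m].min(),L[m].max())
E
```

```text
time: 19.78
tcp_pos: [0.5184, 0.1229, 0.165]
eef_rot: [-0.266, -3.128, 0.002]
force: [0.5, 0.1, -0.3]
width: 0.337
gripper_force: 59.4
d [1.000e-04 1.300e-03 1.445e-01] rv [-0.0017 -0.0017  0.0014]
tcp 0.1649551046367825 -0.08463957655374003 -0.0010572974490626775
[0.01440018 0.01467642 0.01489648 0.01508919] -0.1086751469809101 -0.06478689674830106 -0.031235631727708612 0.015436755149036302
```

```bash
python3 -m crank '[[0,0.001,0.03,0,0,0],[0,0.001,0.06,0,0,0],[0,0.001,0.085,0,0,0],[0,0.001,0.105,0,0,0],[0,0.001,0.12,0,0,0],[0,0.001,0.132,0,0,0],[0,0.001,0.138,0,0,0],[0,0.001,0.138,0,0,0],[0,0.001,0.138,0,0,0]]'>/dev/null; python3 -c 'from h import *;guard(5)'; python3 - <<'E'
from h import *
from bench import *
p,d=snapshot("side");cv2.imwrite("pics/s6.png",cv2.resize(p[120:260,200:390,::-1],None,fx=4,fy=4,interpolation=cv2.INTER_CUBIC))
E
```

```text
t 20.58 s -0.0835 l -0.0003 z 0.0280 push 0.24 lat 0.45 fz -1.02
```

View pics/s6.png

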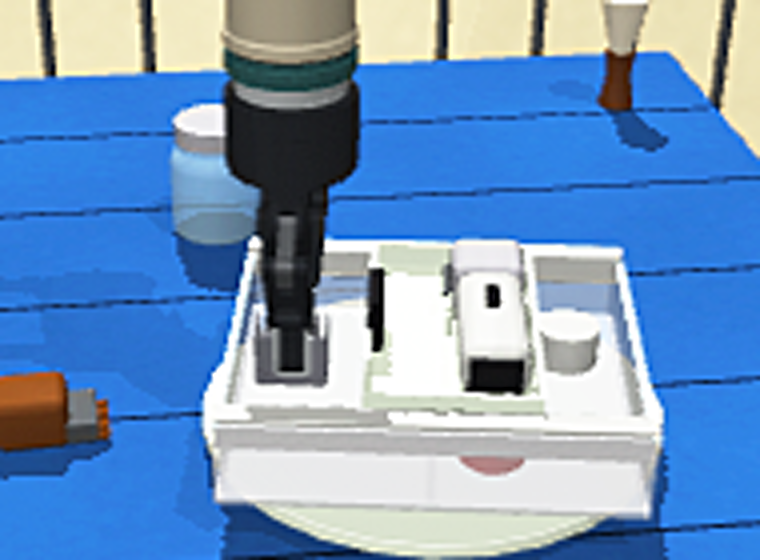

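The comb is just above the well floor, between the front wall and the tab, with the body clear. I'll lower it gently until I feel contact.

```bash
cat > fz.py <<'E'
from bench import state
import sys
s=state();print(round(s["time"],2),s["tcp_pos"].round(4),s["force"].round(2));sys.exit(int(s["force"][2]>2))
E
python3 -m crank '[[0,0,0.003,0,0,0],[0,0,0.006,0,0,0],[0,0,0.009,0,0,0],[0,0,0.011,0,0,0],[0,0,0.011,0,0,0],[0,0,0.011,0,0,0]]'>/dev/null; python3 fz.py &&
python3 -m crank '[[0,0,0.001,0,0,0],[0,0,0.001,0,0,0],[0,0,0.001,0,0,0]]'>/dev/null; python3 fz.py &&
python3 -m crank '[[0,0,0.001,0,0,0],[0,0,0.001,0,0,0],[0,0,0.001,0,0,0]]'>/dev/null && python3 fz.py &&
python3 -m crank '[[0,0,0.001,0,0,0],[0,0,0.001,0,0,0],[0,0,0.001,0,0,0]]'>/dev/null && python3 fz.py &&
python3 -m crank '[[0,0,0.001,0,0,0],[0,0,0.001,0,0,0],[0,0,0.001,0,0,0]]'>/dev/null && python3 fz.py
```

```text
21.13 [0.519  0.1245 0.017 ] [ 0.53 -0.14 -0.25]
21.38 [0.5191 0.1245 0.0161] [ 0.4  -0.24 -0.22]
21.63 [0.5191 0.1244 0.0151] [-0.53 -0.24 -0.57]
21.88 [0.5191 0.1244 0.014 ] [-0.12  0.69 -0.56]
22.13 [0.5193 0.1244 0.0133] [0.21 0.05 0.48]
```

```bash

python3 -m crank '[[0,0,0.0005,0,0,0],[0,0,0.0005,0,0,0],[0,0,0.0005,0,0,0]]'>/dev/null; python3 fz.py &&
python3 -m crank '[[0,0,0.0005,0,0,0],[0,0,0.0005,0,0,0],[0,0,0.0005,0,0,0]]'>/dev/null && python3 fz.py &&
python3 -m crank '[[0,0,0.0005,0,0,0],[0,0,0.0005,0,0,0],[0,0,0.0005,0,0,0]]'>/dev/null && python3 fz.py
```

```text
22.38 [0.5193 0.1245 0.0132] [-0.34 -0.39  5.31]
```

```bash
python3 -m crank '[[0,0,-0.0003,0,0,0],[0,0,-0.0003,0,0,0],[0,0,-0.0003,0,0,0],[0,0,-0.0003,0,0,0],[0,0,-0.0003,0,0,0]]' 0.55 | tail -3; python3 -m crank '[[0,0,-0.005,0,0,0],[0,0,-0.015,0,0,0],[0,0,-0.03,0,0,0],[0,0,-0.06,0,0,0],[0,0,-0.09,0,0,0],[0,0,-0.12,0,0,0],[0.04,0,-0.15,0,0,0],[0.08,0,-0.17,0,0,0],[0.11,0,-0.17,0,0,0],[0.11,0,-0.17,0,0,0],[0.11,0,-0.17,0,0,0]]'|head -4; python3 - <<'E'
from bench import *
from h import *
for n in("side","top"):
    z=dict(get_calibration(n));p,d=snapshot(n);z["d"]=d;W=cloud(z)
    S=(W[...,:2]-C)@X;L=(W[...,:2]-C)@Y;hsv=cv2.cvtColor(p,cv2.COLOR_RGB2HSV)
    k=(hsv[...,2]<150)&(S<-.05)&(S>-.112)&(abs(L)<.04)&(W[...,2]>.033)&(W[...,2]<.08)
    if k.sum()>9:print(n,"comb",np.percentile(np.c_[S[k],L[k],W[k][:,2]],[2,50,98],axis=0).round(4).tolist())
    b=(hsv[...,2]<60)&(W[...,2]>.08)&(W[...,2]<.115)&(abs(L)<.03)&(S>-.06)&(S<-.01)
    if b.sum()>5: print("tab",np.median(S[b]))
    o=(abs(S)<.16)&(abs(L)<.14)&(W[...,2]>.065)&(W[...,2]<.083);print(cv2.minAreaRect(W[o][:,:2].astype(np.float32)))
    if n=="side":cv2.imwrite("pics/s7.png",p[100:400,200:500,::-1].repeat(2,0).repeat(2,1))
E
```

```text
force: [-0.9, 0.4, -0.0]
width: 0.553
gripper_force: 0.0
time: 23.72
tcp_pos: [0.4093, 0.1434, 0.1846]
eef_rot: [0.265, 3.127, 0.001]
force: [1.1, -0.8, 0.3]
side comb [[-0.1054, -0.0155, 0.0339], [-0.0858, -0.0127, 0.048], [-0.0647, 0.005, 0.0605]]
tab -0.03411104398932966
((0.6003667116165161, 0.10797065496444702), (0.22228866815567017, 0.24024008214473724), 80.17796325683594)
top comb [[-0.1042, -0.0001, 0.0353], [-0.0825, 0.0075, 0.0543], [-0.0642, 0.0147, 0.0662]]
((0.6026560664176941, 0.11042235791683197), (0.22007182240486145, 0.24160780012607574), 80.06302642822266)
```

View pics/s7.png

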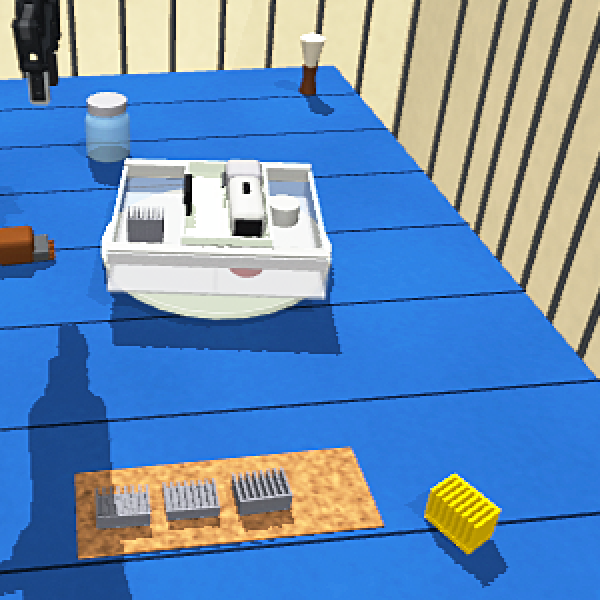

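The final view shows the comb upright on the well floor at (146,223). The tray is home with the clipper aboard, and the other combs at (120–265,500) and the jar are untouched.

```bash
python3 -c 'from bench import *;print(sign_off())'
```

```text
the job is handed in; nothing more can be done
None
```

I pushed the tray home against its stop (about 72 mm of travel, final push 8 N), set the longest comb upright in the front well, left the other combs and jar untouched, and handed the job in at about 24 s.

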